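Pack the stacking sewing box at the laundry counter

ROBOT

A 6-joint arm with a two-finger parallel gripper is mounted at the origin on a cart in front of the work surface, level with it; the furniture and walls round the work are solid. World frame = base frame: x ahead of the robot, y to its left, z up, the work surface at z = 0. Lengths are in m, angles in degrees, forces in N, time in s.
With the tool pointing down it reaches from about 0.375 to 0.75 m from the base axis. Payload 9 kg.
Tool frame: the origin (TCP) lies where the fingers leave the gripper's body, on its centre line; the fingertips stand 73 mm ahead of it and the grasp point (between the pads) lies 54 mm ahead of it (robot.tip_reach is the distance from the TCP to the fingertips, in m); z points along the fingers, y is the line along which they close (so a half turn about z gives the same grasp; the last joint's range is limited). The gripper opens to 85 mm and grips with 20 to 120 N. Pads are 22 mm wide; open, the fingers measure 114 mm over their backs; the gripper's body (76 mm by 85 mm) begins 54 mm behind the grasp point. The pads swing forward as they close: fully open they stand 13 mm farther back than shut.
Start: joints at [50.953, 5.964, 5.575, 89.605, 0, 77.527], TCP at [0.268, 0.537, 0.304] pointing down, gripper open.
Joint ranges: [-171.21, 171.21], [-48.23, 106.86], [-62.78, 66.21], [-105.2, 120.99], [-86.42, 89.51], [-180, 180]. Speed limits (degrees/s): [127.2, 127.2, 147.25, 180, 180, 180].

INTERFACE

Orientations are given as [roll, pitch, yaw] about the fixed x, y, z axes, in that order (R = Rz(yaw) Ry(pitch) Rx(roll)).
In Python, from plant import robot gives the robot as it stands. Calls block until the motion is done:
- robot.move_pose(position, orientation): joint-space move of the TCP to a pose.
- robot.line_to(position, vel=0.15, rotation=None, guard=None): straight line of the TCP; rotation=None keeps the orientation; vel is the mean speed in m/s. With guard (N) it stops when the force on the tool has changed by that much, and returns True; else False.
- robot.goto_joints(angles): joint-space move.
- robot.set_gripper(opening): finger opening in m; the grip force is fixed at half the most; returns when the fingers have stopped.
- robot.pause(seconds).
- robot.ik(position, orientation): joint angles nearest the present ones, or None.
- robot.observe(): the state.
- robot.grab_frame(name): name is "scene" or "top" or "wrist"; returns the picture (400x640x3 uint8, blue, green, red); there is no depth.
- robot.get_calibration(name): a dict with "vertical_fov" (degrees; the focal length in pixels is half the picture's height over the tangent of half this angle, whatever the lens; pixels are square), "cx", "cy" (the principal point, pixels), "rvec" (rotation vector, rad) and "tvec" (3), from world to camera coordinates, as OpenCV has them. Camera axes: x right, y down, z forward; pixel columns grow to the right and rows downward; lengths in m; the calibration is good to about 2 mm. A picture is of the moment at which its call begins: read the wrist's pose just before it. get_calibration takes no time and is no camera call; for the wrist camera it gives the pose at the moment of the call.
A pose or a line that the arm cannot do raises robot.IKError and nothing moves.
- robot.job_done(): hands the job in; it is judged then, once.
The state is a dict: "time": time; "q": joint angles; "qvel": joint speeds; "joint_torque": joint torques, N m; "tool_pos": TCP position; "tcp_rot": TCP orientation; "ft_force": force on the tool from outside, world axes, zero at the start; "torque": the same for the moment, N m; "gripper_width": finger opening in m; "gripper_force": force on a finger pad.
Only numpy, scipy, OpenCV 4.12 (cv2) and the standard library are available. Lean on these libraries where they do the work, as an engineer would, in place of code of your own. Each camera call takes 0.05 s, during which the arm holds its last target. There are 200 camera calls.

TASK

Pack up the alterations kit in its stacking wooden sewing box. First stand the pin tin that lies in front of the boxes in the round pocket of the deep base, then fit the lift-out tray squarely onto the base; only after that stand the white thread spool upright in the tray's round pocket and lay the note block from in front of the boxes flat in its square pocket, and last close the box with the hood, everything fully seated and let go. Leave the stamp, the ink pad and the stapler beside them where they are.

Things in the scene. Friction and masses are not known exactly. Their poses are not given: they have to be found in the camera images.
- base_box: Deep wooden base, open on top, fixed. Outside 90 (x) x 166 (y) x 40 mm high, walls 5 mm, mouth 80 x 156. Floor top at z = 8 mm; at its centre a round pocket 66 mm across, 5 mm deep (bottom at z = 3). Origin: centre of the underside.
- lift_tray: Wooden tray, 0.3 kg; origin under its centre. Plug 75 x 151, z 0-10 mm (tapered foot), fits the base's mouth; flange 90 (x) x 166 (y), z 10-15, rests on the base's rim, either way round; top z 23. Pockets 6 deep (bottom z 17): round, 36 wide, at x 0, y -44; square, 57 wide, at x 0, y +39. Dark grip bar at the centre, 50 long in x, 12 thick in y, z 39-55: pinch across y.
- hood: Wooden cover, 0.3 kg, open below. Outside 90 (x) x 166 (y) mm, walls 5, roof underside z 54, top z 59. Dark grip bar at the centre of the roof, 50 long in x, 12 thick in y, z 69-85: pinch across y. Drops over the tray's raised 72 x 148 top (4 mm play a side) to rest on its flange, 15 mm above the tray's origin, either way round. Origin: centre of the lower edge.
- pin_tin: Round closed pin tin, teal lid on a pale body, 60 mm across, 21 mm high, lying flat near the middle of the counter, in front of the boxes (a like tin at the far right end, beyond the card terminal, is not meant). Origin: centre of the underside; z up.
- thread_spool: Thread spool standing upright, 29 mm across, 47 mm high. Origin: centre of the underside; z up.
- note_block: Square block of sticky notes, 51 x 51 x 18 mm, lying flat, sides along its x and y, in front of the boxes (a like one at the far right end is not meant). Origin: centre of the underside; z up.
- rubber_stamp: Bystander: rubber stamp standing upright on its wooden foot, 26 x 40 mm (x, y), 67 mm high. Origin: centre of the underside. Loose; leave alone.
- ink_pad: Bystander: flat tin ink pad, 58 x 92 x 18 mm (x, y, z). Origin: centre of the underside. Loose; leave alone.
- stapler: Bystander: black stapler, 33 x 136 x 43 mm (x, y, z). Origin: centre of the underside. Loose; leave alone. (A second stapler at the far right end is not meant.)
Things that resemble listed ones, but are neither listed nor needed, are in the scene too. Several things have the shape of the pin_tin; the one meant has the colours described above.

How it is judged (in metres and radians):
On the way, in this order (a step that is already met when the one before it is completed fails the run):
1. the pin tin lies in the round pocket of the base, let go (x of pin_tin in the frame of base_box between -0.006 and 0.006 m and y of pin_tin in the frame of base_box between -0.006 and 0.006 m and z of pin_tin in the frame of base_box between 0.0005 and 0.0055 m and angle between pin_tin's own z axis and vertical below 0.08 rad and not (contact force between pin_tin and the fingers above 0.05 N)), for 0.2 s.
2. the tray is fully seated on the base over the pin tin, let go (x of pin_tin in the frame of base_box between -0.006 and 0.006 m and y of pin_tin in the frame of base_box between -0.006 and 0.006 m and z of pin_tin in the frame of base_box between 0.0005 and 0.0055 m and angle between pin_tin's own z axis and vertical below 0.08 rad and x of lift_tray in the frame of base_box between -0.006 and 0.006 m and y of lift_tray in the frame of base_box between -0.006 and 0.006 m and z of lift_tray in the frame of base_box between 0.027 and 0.033 m and angle between the y axis of lift_tray and the y axis of base_box, either way round below 0.09 rad and angle between lift_tray's own z axis and vertical below 0.05 rad and not (contact force between lift_tray and the fingers above 0.05 N)), for 0.2 s.
3. the spool stands in the round pocket and the note block lies in the square pocket of the seated tray, both let go (x of lift_tray in the frame of base_box between -0.006 and 0.006 m and y of lift_tray in the frame of base_box between -0.006 and 0.006 m and z of lift_tray in the frame of base_box between 0.027 and 0.033 m and angle between the y axis of lift_tray and the y axis of base_box, either way round below 0.09 rad and angle between lift_tray's own z axis and vertical below 0.05 rad and x of thread_spool in the frame of lift_tray between -0.006 and 0.006 m and y of thread_spool in the frame of lift_tray between -0.05 and -0.038 m and z of thread_spool in the frame of lift_tray between 0.014 and 0.02 m and angle between each of thread_spool, note_block's own z axis and vertical below 0.1 rad and x of note_block in the frame of lift_tray between -0.006 and 0.006 m and y of note_block in the frame of lift_tray between 0.033 and 0.045 m and z of note_block in the frame of lift_tray between 0.014 and 0.02 m and not (contact force between thread_spool and the fingers above 0.05 N) and not (contact force between note_block and the fingers above 0.05 N)), for 0.2 s.
4. the hood is fully seated on the tray, let go (x of hood in the frame of lift_tray between -0.0065 and 0.0065 m and y of hood in the frame of lift_tray between -0.0065 and 0.0065 m and z of hood in the frame of lift_tray between 0.012 and 0.018 m and angle between the y axis of hood and the y axis of base_box, either way round below 0.12 rad and angle between hood's own z axis and vertical below 0.05 rad and not (contact force between hood and the fingers above 0.05 N)), for 0.2 s.
At the end, for the whole second after the job is handed in: Tin flat on the bottom of the base's round pocket; tray fully down on the base (6 mm, 5 degrees); spool upright and note block flat on the bottoms of their pockets (6 mm; heights 3 mm); hood fully down on the tray (6.5 mm, 7 degrees); all let go and at rest (x of pin_tin in the frame of base_box between -0.006 and 0.006 m and y of pin_tin in the frame of base_box between -0.006 and 0.006 m and z of pin_tin in the frame of base_box between 0.0005 and 0.0055 m and angle between pin_tin's own z axis and vertical below 0.08 rad and x of lift_tray in the frame of base_box between -0.006 and 0.006 m and y of lift_tray in the frame of base_box between -0.006 and 0.006 m and z of lift_tray in the frame of base_box between 0.027 and 0.033 m and angle between the y axis of lift_tray and the y axis of base_box, either way round below 0.09 rad and angle between each of lift_tray, hood's own z axis and vertical below 0.05 rad and x of thread_spool in the frame of lift_tray between -0.006 and 0.006 m and y of thread_spool in the frame of lift_tray between -0.05 and -0.038 m and z of thread_spool in the frame of lift_tray between 0.014 and 0.02 m and angle between each of thread_spool, note_block's own z axis and vertical below 0.1 rad and x of note_block in the frame of lift_tray between -0.006 and 0.006 m and y of note_block in the frame of lift_tray between 0.033 and 0.045 m and z of note_block in the frame of lift_tray between 0.014 and 0.02 m and x of hood in the frame of lift_tray between -0.0065 and 0.0065 m and y of hood in the frame of lift_tray between -0.0065 and 0.0065 m and z of hood in the frame of lift_tray between 0.012 and 0.018 m and angle between the y axis of hood and the y axis of base_box, either way round below 0.12 rad and linear speed of each of pin_tin, lift_tray, thread_spool, note_block, hood below 0.02 m/s); the robot touches nothing.
It fails at once if the rubber stamp is moved more than 30 mm or knocked over (distance of rubber_stamp from where it was at the start of the episode above 0.03 m or angle between rubber_stamp's own z axis and vertical above 0.5 rad).
It fails at once if the ink pad is moved more than 30 mm or knocked over (distance of ink_pad from where it was at the start of the episode above 0.03 m or angle between ink_pad's own z axis and vertical above 0.5 rad).
It fails at once if the stapler is moved more than 30 mm or knocked over (distance of stapler from where it was at the start of the episode above 0.03 m or angle between stapler's own z axis and vertical above 0.5 rad).
It also fails if it takes over 125 s, if anything falls off the work surface, if the arm or the gripper's body presses on something with over 40 N, if the wrist force passes 120 N, or if a joint passes its speed limit or range.

## Working session

There is one attempt and no reset: what is moved stays moved. The work goes in short steps, each a Python script; the robot and the scene stay as the last script left them, time stands still between calls to the robot, and variables do not carry over. Pictures are saved under pics/ and viewed, at most 17 in all, crops included, and the job is handed in when it is done.

```bash
ls; mkdir -p pics; python3 - <<'E'
from plant import robot
import cv2
for n in ("scene","top"):
    im=robot.grab_frame(n); cv2.imwrite(f"pics/{n}0.png",im)
    print(n,robot.get_calibration(n))
print(robot.observe()["tcp_rot"])
E
```

```text
pics
scene {'vertical_fov': 50.27061451024869, 'cx': 314.8003739315712, 'cy': 198.91523775547688, 'rvec': array([ 1.30577341, -2.2784787 ,  0.93302643]), 'tvec': array([-0.05367374,  0.47334966,  0.69505061])}
top {'vertical_fov': 42.60690383907796, 'cx': 315.21906448138685, 'cy': 204.88551762731458, 'rvec': array([ 2.14199142, -2.13257462,  0.20661727]), 'tvec': array([-0.34487232,  0.49267178,  1.3854107 ])}
[-1.79937172e+02 -1.69806938e-02  1.53425644e+02]
```

View pics/scene0.png

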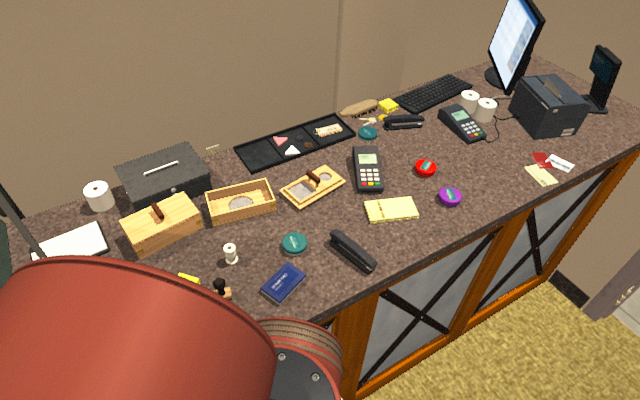

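View pics/top0.png

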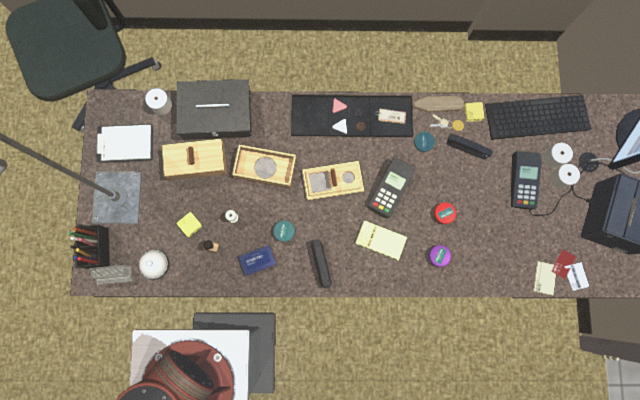

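The pictures show, in top-view pixels: hood (193,159), base (264,166), tray (333,180), tin (284,231), spool (231,216), note block (189,225). The bystanders are the stamp (209,245), ink pad (257,262) and stapler (320,263). I'll work out coarse positions from these.

```bash
cat > h.py <<'E'
from plant import robot
import cv2, numpy as np
def cal(n):
    c=robot.get_calibration(n); f=200/np.tan(np.radians(c["vertical_fov"]/2))
    K=np.array([[f,0,c["cx"]],[0,f,c["cy"]],[0,0,1]])
    return K,cv2.Rodrigues(c["rvec"])[0],np.array(c["tvec"]).ravel()
def ray(C,p,z):
    K,R,t=C; p=np.atleast_2d(p).astype(float)
    d=np.c_[p,np.ones(len(p))]@np.linalg.inv(K).T@R; o=-R.T@t
    return o+d*((z-o[2])/d[:,2])[:,None]
def proj(C,P):
    K,R,t=C; q=(np.atleast_2d(P)@R.T+t)@K.T
    return q[:,:2]/q[:,2:]
E
python3 - <<'E'
from h import *
C=cal("top")
for n,p,z in [("hood",(193,159),.059),("base",(264,166),.04),("tray",(333,180),.023),("tin",(284,231),.021),("spool",(231,216),.047),("note",(189,225),.018),("stamp",(209,245),.03),("ink",(257,262),.018),("stapler",(320,263),.043),("cardterm",(391,188),.04),("cashbox",(213,108),.1)]:
    P=ray(C,p,z)[0]; print(n,P.round(3),np.hypot(*P[:2]).round(3))
K,R,t=cal("wrist"); o=robot.observe(); from scipy.spatial.transform import Rotation as Ro
T=Ro.from_euler("xyz",o["tcp_rot"],degrees=True).as_matrix()
print("cam in tool",T.T@(-R.T@t-o["tool_pos"]),"\n",T.T@R.T,K[0,0])
for xy in [(.5,.0),(.45,.2),(.5,-.15),(.42,.1),(.6,.15)]:
  for yaw in (0,90,180,-90): print(xy,yaw,robot.ik([*xy,.3],[180,0,yaw]) is not None)
E
```

```text
hood [0.62  0.    0.059] 0.62
base [ 0.607 -0.197  0.04 ] 0.638
tray [ 0.571 -0.394  0.023] 0.694
tin [ 0.424 -0.255  0.021] 0.495
spool [ 0.461 -0.109  0.047] 0.474
note [0.44  0.012 0.018] 0.44
stamp [ 0.382 -0.048  0.03 ] 0.385
ink [ 0.337 -0.181  0.018] 0.382
stapler [ 0.333 -0.356  0.043] 0.488
cardterm [ 0.545 -0.557  0.04 ] 0.779
cashbox [ 0.755 -0.058  0.1  ] 0.758
cam in tool [ 0.07381142 -0.0006951  -0.07017546] 
 [[-7.97123915e-04 -9.57680209e-01 -2.87833254e-01]
 [ 9.99999093e-01 -4.50996666e-04 -1.26883397e-03]
 [ 1.08532534e-03 -2.87834005e-01  9.57679700e-01]] 318.65700693800983
(0.5, 0.0) 0 True
(0.5, 0.0) 90 True
(0.5, 0.0) 180 True
(0.5, 0.0) -90 True
(0.45, 0.2) 0 True
(0.45, 0.2) 90 True
(0.45, 0.2) 180 True
(0.45, 0.2) -90 True
(0.5, -0.15) 0 True
(0.5, -0.15) 90 True
(0.5, -0.15) 180 True
(0.5, -0.15) -90 True
(0.42, 0.1) 0 True
(0.42, 0.1) 90 True
(0.42, 0.1) 180 True
(0.42, 0.1) -90 True
(0.6, 0.15) 0 True
(0.6, 0.15) 90 True
(0.6, 0.15) 180 True
(0.6, 0.15) -90 True
```

```bash
python3 - <<'E'
from h import *
C=cal("top"); S=cal("scene")
b=ray(C,(115,195),0.01)[0]; print("lamp base",b)
print("vertical pole in top at z=.3,.6:",proj(C,[b+[0,0,.3],b+[0,0,.6]]), "scene",proj(S,[b,b+[0,0,.3],b+[0,0,.6]]))
# triangulate pole: plane through top cam & line, with scene line pts
def o_d(C,p): a=ray(C,p,0)[0]; o=-C[1].T@C[2]; return o,a-o
o,d1=o_d(C,(115,195)); _,d2=o_d(C,(2,135)); n=np.cross(d1,d2)
for p in [(40,258),(20,215),(3,182)]:
    os,d=o_d(S,p); print(p,os+d*(n@(o-os))/(n@d))
for r,a in [(.40,63),(.40,-10),(.48,-12)]:
    P=[r*np.cos(np.radians(a)),r*np.sin(np.radians(a)),.34]
    for yaw in (180,0,a+90): print(r,a,yaw,robot.ik(P,[180,0,yaw]))
E
```

```text
lamp base [0.52589108 0.2282304  0.01      ]
vertical pole in top at z=.3,.6: [[ 66.6901249  169.49357144]
 [-14.30729518 126.72892127]] scene [[  72.56574546  301.05415284]
 [   1.1053917   205.5576833 ]
 [-134.62313931   24.17605213]]
(40, 258) [0.52637108 0.22883308 0.16530887]
(20, 215) [0.51763182 0.21172163 0.28565159]
(3, 182) [0.51320957 0.20303071 0.36198705]
0.4 63 180 [ 44.0949987  -28.60671018 -21.08712063  97.51958954   0.
  44.0949987 ]
0.4 63 0 [  44.0949987   -28.60671018  -21.08712063   97.51958954    0.
 -135.9050013 ]
0.4 63 153 [ 44.0949987  -28.60671018 -21.08712063  97.51958954   0.
  71.0949987 ]
0.4 -10 180 [-28.9050013  -28.60671018 -21.08712063  97.51958954   0.
 -28.9050013 ]
0.4 -10 0 [-28.9050013  -28.60671018 -21.08712063  97.51958954   0.
 151.0949987 ]
0.4 -10 80 [-28.9050013  -28.60671018 -21.08712063  97.51958954   0.
  71.0949987 ]
0.48 -12 180 [-27.66426685 -14.32398486 -10.04166146  94.28232339   0.
 -27.66426685]
0.48 -12 0 [-27.66426685 -14.32398486 -10.04166146  94.28232339   0.
 152.33573315]
0.48 -12 78 [-27.66426685 -14.32398486 -10.04166146  94.28232339   0.
  74.33573315]
```

```bash
python3 - <<'E'
from h import *
robot.goto_joints([44.1,-28.6,-21.1,97.5,0,44.1])
robot.goto_joints([-28.9,-28.6,-21.1,97.5,0,-28.9])
for i,P in enumerate([(.42,-.08,.34),(.46,-.28,.34)]):
    robot.move_pose(P,[180,0,180]); robot.pause(.2)
    C=cal("wrist"); im=robot.grab_frame("wrist"); cv2.imwrite(f"pics/w{i}.png",im); np.savez(f"w{i}.npz",K=C[0],R=C[1],t=C[2])
o=robot.observe(); print(o["time"],o["tool_pos"],o["tcp_rot"])
E
```

```text
4.25 [ 0.46024644 -0.27881904  0.34059988] [-1.79965440e+02  4.10539964e-02 -1.79910633e+02]
```

View pics/w0.png

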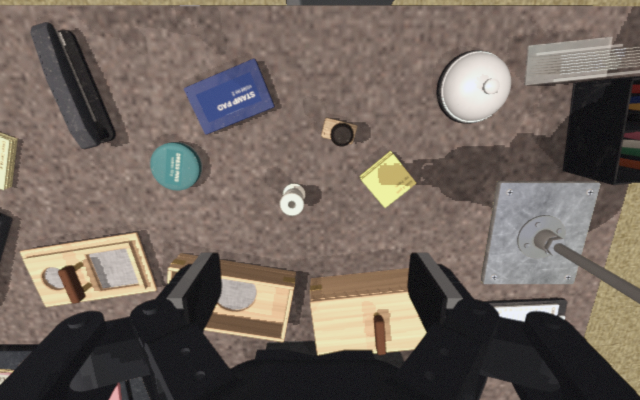

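View pics/w1.png

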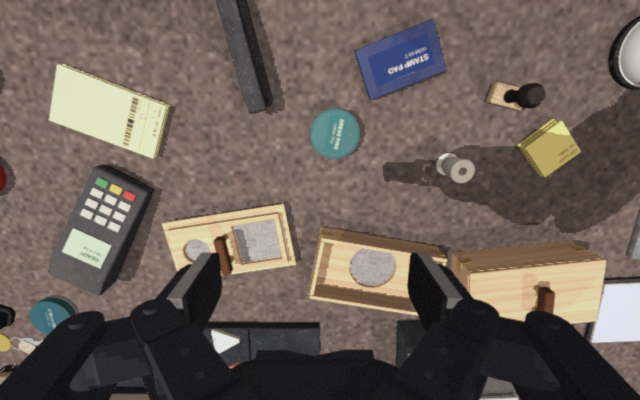

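w0 (looking toward the robot is up): tin (176,166), spool (292,200), note (387,180), stamp (340,132), ink pad (230,96), stapler (75,85). w1: tin (335,134), tray bar (223,256), base pocket (373,266), hood bar (546,300). The fingers hide the boxes' near edges, so I'll take two views from the far side.

```bash
python3 - <<'E'
from h import *
for i,P in enumerate([(.62,-.30,.30),(.62,-.10,.30)],2):
    print(robot.ik(P,[180,0,0]))
    robot.move_pose(P,[180,0,0]); robot.pause(.2)
    C=cal("wrist"); im=robot.grab_frame("wrist"); cv2.imwrite(f"pics/w{i}.png",im); np.savez(f"w{i}.npz",K=C[0],R=C[1],t=C[2])
o=robot.observe(); print(o["time"],o["tool_pos"],o["tcp_rot"])
E
```

```text
[-36.66655071  22.21757892  23.83583792  91.618259     0.
 143.33344929]
[-21.07177767  10.89639581  10.54029433  89.64389852   0.
 158.92822233]
8.3333 [ 0.62005107 -0.10146018  0.29973884] [ 1.79999031e+02  1.67656170e-02 -1.06749067e-01]
```

View pics/w2.png

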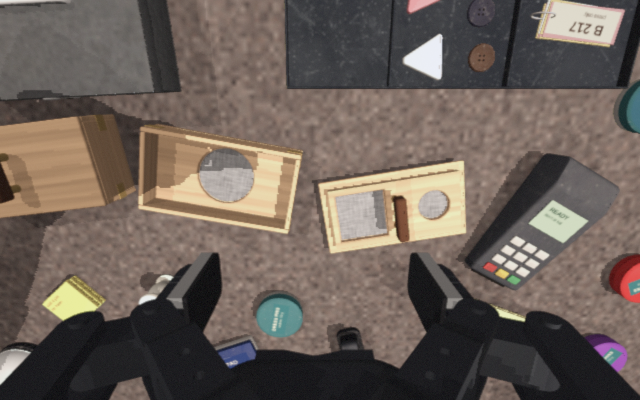

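View pics/w3.png

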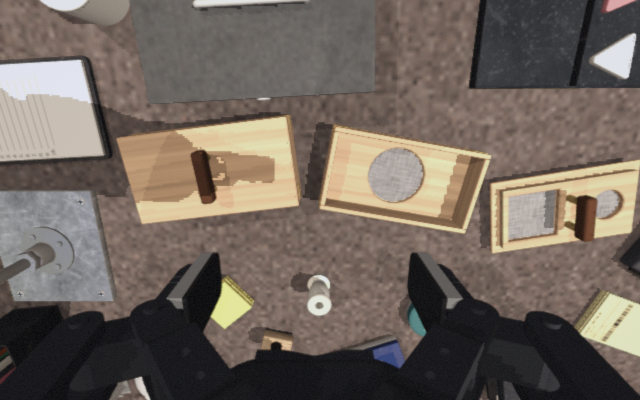

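w2: base rim about (145,125)-(302,152)-(290,232)-(138,208); tray flange about (318,183)-(465,162)-(467,236)-(330,252). w3: hood roof about (117,137)-(290,116)-(299,207)-(140,222); base rim about (335,127)-(490,155)-(470,230)-(320,206). Next I'll fit the edges and check the sizes.

```bash
cat >> h.py <<'E'
def load(i): z=np.load(f"w{i}.npz"); return (z["K"],z["R"],z["t"]),cv2.imread(f"pics/w{i}.png")
def quad(im,c,w=5):
    g=cv2.GaussianBlur(cv2.cvtColor(im,cv2.COLOR_BGR2GRAY).astype(np.float32),(0,0),.8); c=np.float32(c); L=[]
    for a,b in zip(c,np.roll(c,-1,0)):
        u=(b-a)/np.linalg.norm(b-a); n=np.array([-u[1],u[0]]); s=np.linspace(.12,.88,50)[:,None]; k=np.arange(-w,w+.1,.25)
        P=(a+s*(b-a))[:,None]+k[None,:,None]*n
        v=cv2.remap(g,P[...,0].astype(np.float32),P[...,1].astype(np.float32),1)
        e=P[np.arange(50),np.abs(np.gradient(v,axis=1)).argmax(1)].astype(np.float32)
        vx,vy,x,y=cv2.fitLine(e,cv2.DIST_HUBER,0,.01,.01).ravel(); L.append(np.cross([x,y,1],[x+vx,y+vy,1]))
    q=[np.cross(L[i-1],L[i]) for i in range(4)]
    return np.array([p[:2]/p[2] for p in q])
def rect(C,q,z):
    P=ray(C,q,z)[:,:2]; d=np.roll(P,-1,0)-P; l=np.linalg.norm(d,axis=1)*1e3
    e=(d[0]-d[2])*(1 if l[0]>l[1] else 0)+(d[1]-d[3])*(0 if l[0]>l[1] else 1)
    return P.mean(0).round(4),l.round(1),np.degrees(np.arctan(-e[0]/e[1])).round(2)
E
python3 - <<'E'
from h import *
out=[]
for n,i,c,z in [("hood",3,[(117,137),(290,116),(299,207),(140,222)],.059),
 ("base",3,[(335,127),(490,155),(470,230),(320,206)],.04),
 ("base",2,[(145,125),(302,152),(290,232),(138,208)],.04),
 ("tray",2,[(318,183),(465,162),(467,236),(330,252)],.015)]:
    C,im=load(i); q=quad(im,c); print(n,i,q.round(1).tolist(),*rect(C,q,z))
    big=cv2.resize(im,None,fx=3,fy=3,interpolation=2); cv2.polylines(big,[((q+.5)*3).astype(int)],True,(0,0,255),1)
    x0,y0=q.min(0)-12; big=big[int(y0*3):int(y0*3)+380,int(x0*3):int(x0*3)+620]; out.append(cv2.resize(big[:, :620],(390,239)))
cv2.imwrite("pics/ov.png",np.vstack([np.hstack(out[:2]),np.hstack(out[2:])]))
# tin / note / spool
for i in (0,1,2,3):
    C,im=load(i); hsv=cv2.cvtColor(im,cv2.COLOR_BGR2HSV)
    for n,lo,hi,z,gt in [("tin",(82,90,50),(98,255,255),.021,(.42,-.255)),("note",(24,80,90),(34,255,255),.018,(.44,.012))]:
        m=cv2.morphologyEx(cv2.inRange(hsv,lo,hi),cv2.MORPH_CLOSE,np.ones((7,7)))
        for c in cv2.findContours(m,0,1)[0]:
            if cv2.contourArea(c)<400: continue
            r=cv2.minEnclosingCircle(c) if n=="tin" else cv2.minAreaRect(c)
            P=ray(C,r[0],z)[0,:2]
            if np.hypot(*(P-gt))<.05:
                B=ray(C,cv2.boxPoints(r) if n=="note" else [(r[0][0]-r[1],r[0][1]),(r[0][0]+r[1],r[0][1])],z)
                print(n,i,np.round(r[0],1),P.round(4),np.linalg.norm(np.diff(B,axis=0),axis=1).round(4), np.degrees(np.arctan2(*(B[1]-B[0])[1::-1])).round(1))
    g=cv2.inRange(hsv,(0,0,120),(179,35,255))  # grey floors
    for c in cv2.findContours(cv2.morphologyEx(g,cv2.MORPH_OPEN,np.ones((3,3))),0,1)[0]:
        if 600<cv2.contourArea(c)<4500:
            e=cv2.fitEllipse(c); P=ray(C,e[0],.006)[0]
            if .5<P[0]<.7 and -.25<P[1]<-.15: print("pocket",i,np.round(e,1) if 0 else e, P.round(4))
E
```

```text
hood 3 [[115.4, 137.4], [285.6, 116.1], [298.5, 205.2], [141.4, 223.6]] [0.6253 0.0015] [165.8  89.4 165.7  89.7] 6.78
base 3 [[335.0, 126.0], [491.2, 154.8], [465.9, 229.5], [319.9, 204.4]] [ 0.6121 -0.1974] [165.5  84.9 165.8  84.8] -10.37
base 2 [[139.7, 126.1], [300.9, 155.1], [288.2, 229.7], [138.0, 204.2]] [ 0.6123 -0.1977] [165.8  85.1 165.7  84.6] -10.4
tray 2 [[317.8, 183.3], [462.9, 159.7], [466.0, 232.5], [329.6, 253.1]] [ 0.5719 -0.3939] [165.4  89.8 166.2  89.8] 9.44
tin 0 [178.7 164.3] [ 0.4195 -0.2479] [0.0559] 90.0
note 0 [387.3 179.2] [0.439  0.0122] [0.0512 0.0548 0.0528] 130.9
pocket 0 ((236.1358184814453, 293.80072021484375), (29.147869110107422, 37.68075942993164), 93.40912628173828) [ 0.6134 -0.194   0.006 ]
tin 1 [334.8 131.1] [ 0.42   -0.2549] [0.0535] 90.1
note 1 [549.7 146.1] [0.438  0.0093] [0.0548 0.0566 0.0564] 131.3
pocket 1 ((371.55523681640625, 266.4597473144531), (34.9990119934082, 43.59780502319336), 87.88645935058594) [ 0.6098 -0.1981  0.006 ]
tin 2 [279.5 313.1] [ 0.432  -0.2559] [0.0543] -90.1
note 2 [ 73.3 301.8] [0.4472 0.0082] [0.072  0.0519 0.0746] -48.0
pocket 2 ((226.59852600097656, 180.010498046875), (38.55662536621094, 54.57892608642578), 97.2413330078125) [ 0.6044 -0.1977  0.006 ]
note 3 [227.6 304.5] [0.4433 0.0094] [0.0604 0.0503 0.0622] -40.2
pocket 3 ((394.94439697265625, 174.39910888671875), (49.91014099121094, 53.880645751953125), 53.91400909423828) [ 0.6108 -0.1965  0.006 ]
```

View pics/ov.png

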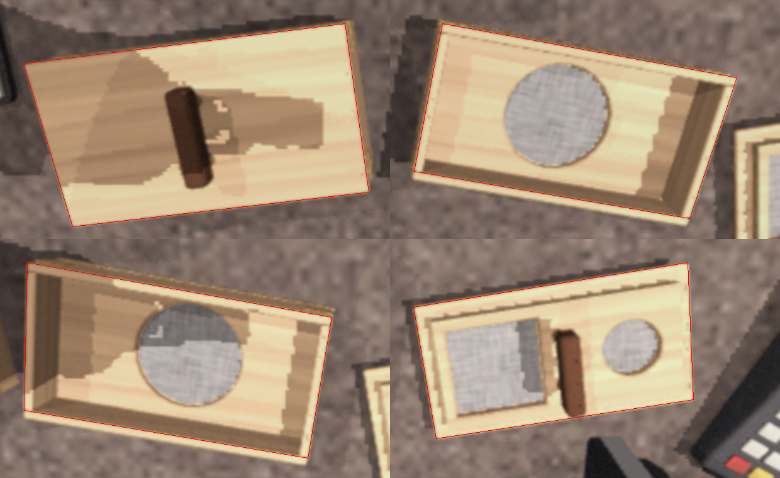

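The hood and tray fits match the given sizes. The base fit caught the inner edge on the near side (85 instead of 90), so I'll redo that one. I'll also take close looks at the tin, spool and note block.

```bash
python3 - <<'E'
from h import *
for i,c in [(3,[(335,126),(491.2,154.8),(466,233),(318,208)]),(2,[(139.7,126),(301,155),(290,234),(138,208)])]:
    C,im=load(i); q=quad(im,c,3); print("base",i,*rect(C,q,.04))
ims=[]
for i,P in enumerate([(.42,-.252,.25),(.45,-.05,.27)],4):
    robot.move_pose(P,[180,0,180]); robot.pause(.3)
    C=cal("wrist"); im=robot.grab_frame("wrist"); cv2.imwrite(f"pics/w{i}.png",im); np.savez(f"w{i}.npz",K=C[0],R=C[1],t=C[2]); ims.append(im[:300])
o=robot.observe(); print(o["time"],o["tool_pos"],o["tcp_rot"],robot.tip_reach)
cv2.imwrite("pics/w45.png",np.vstack(ims))
for xy,yaws in [((.42,-.252),(90,-90,180,0)),((.44,.012),(40,-50,130,-140)),((.46,-.109),(0,90,180,-90)),((.61,-.197),(-10,80,170,-100)),((.572,-.394),(9.5,-170.5)),((.625,0),(7,-173))]:
    for y in yaws: q=robot.ik([*xy,.08],[180,0,y]); print(xy,y,None if q is None else np.round(q,0))
E
```

```text
base 3 [ 0.6099 -0.197 ] [165.8  89.2 165.8  89.5] -10.34
base 2 [ 0.6101 -0.1972] [166.1  89.8 165.4  89.2] -10.41
12.8667 [ 0.44995398 -0.05072622  0.26981196] [ 1.79994730e+02 -2.12841778e-02  1.79921992e+02] 0.0726
(0.42, -0.252) 90 [-46.  -8. -32.  66.   0.  44.]
(0.42, -0.252) -90 [ -46.   -8.  -32.   66.    0. -136.]
(0.42, -0.252) 180 [-46.  -8. -32.  66.   0. -46.]
(0.42, -0.252) 0 [-46.  -8. -32.  66.   0. 134.]
(0.44, 0.012) 40 [-16. -18. -41.  68.   0. 124.]
(0.44, 0.012) -50 [ -16.  -18.  -41.   68.    0. -146.]
(0.44, 0.012) 130 [-16. -18. -41.  68.   0.  34.]
(0.44, 0.012) -140 [-16. -18. -41.  68.   0. -56.]
(0.46, -0.109) 0 [-29. -12. -35.  67.   0. 151.]
(0.46, -0.109) 90 [-29. -12. -35.  67.   0.  61.]
(0.46, -0.109) 180 [-29. -12. -35.  67.   0. -29.]
(0.46, -0.109) -90 [ -29.  -12.  -35.   67.    0. -119.]
(0.61, -0.197) -10 [-30.  18.  -5.  68.   0. 160.]
(0.61, -0.197) 80 [-30.  18.  -5.  68.   0.  70.]
(0.61, -0.197) 170 [-30.  18.  -5.  68.   0. -20.]
(0.61, -0.197) -100 [ -30.   18.   -5.   68.    0. -110.]
(0.572, -0.394) 9.5 [-45.  26.   6.  70.   0. 125.]
(0.572, -0.394) -170.5 [-45.  26.   6.  70.   0. -55.]
(0.625, 0) 7 [-12.  15.  -8.  67.   0. 161.]
(0.625, 0) -173 [-12.  15.  -8.  67.   0. -19.]
```

View pics/w45.png

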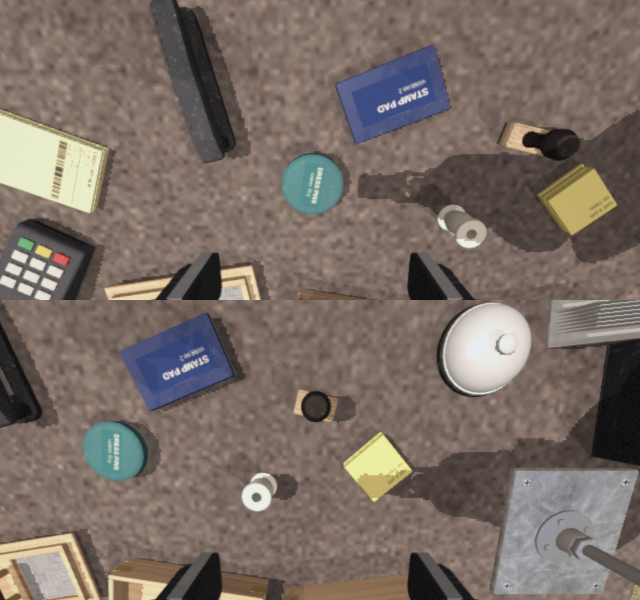

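w4 and w5 (the lower one is offset by 300 rows) show the tin lid at (313,184) with a radius of about 31 px, the spool top at (469,233) in w4 and (257,197) in w5, and the note's top corners in w5 at (381,134), (412,167), (376,200), (343,166).

```bash
python3 - <<'E'
from h import *
C,im=load(5); q=quad(im,[(381,134),(412,167),(376,200),(343,166)],3); print("note",q.round(1).tolist(),*rect(C,q,.018)); P=ray(C,q,.018)[:,:2]; d=np.diff(P,axis=0); print(np.degrees(np.arctan2(d[:,1],d[:,0])))
for i,ct in ((4,(313,184)),(5,(114,151)),(0,(176,166)),(1,(335,134))):
    C,im=load(i); hsv=cv2.cvtColor(im,cv2.COLOR_BGR2HSV)
    m=cv2.inRange(hsv,(78,60,25),(102,255,255)); k=np.zeros_like(m); cv2.circle(k,ct,40,255,-1)
    c=max(cv2.findContours(cv2.morphologyEx(m&k,3,np.ones((5,5))),0,1)[0],key=cv2.contourArea); h=cv2.convexHull(c)
    for z in (.015,.021):
        W=ray(C,h[:,0],z)[:,:2]*1e3; (x,y),r=cv2.minEnclosingCircle(W.astype(np.float32)); e=cv2.fitEllipse(W.astype(np.float32)); print("tin",i,z,round(x,1),round(y,1),round(2*r,1),np.round(e[0],1),np.round(e[1],1))
for i,ct in ((4,(469,233)),(5,(257,197))):
    C,im=load(i); g=cv2.cvtColor(im,cv2.COLOR_BGR2GRAY)
    cs=cv2.HoughCircles(cv2.resize(g[ct[1]-30:ct[1]+30,ct[0]-30:ct[0]+30],None,fx=4,fy=4,interpolation=2),cv2.HOUGH_GRADIENT,1,20,param1=80,param2=15,minRadius=50,maxRadius=85)
    for c in cs[0][:3]:
        p=np.array(ct)-30+(c[:2]+.5)/4-.5; print("spool",i,p.round(1),round(c[2]/4,1),ray(C,p,.047)[0].round(4),(ray(C,p+[c[2]/4,0],.047)-ray(C,p,.047))[0].round(4))
E
```

```text
note [[380.3, 130.8], [412.4, 170.9], [373.6, 201.3], [340.9, 163.8]] [0.4401 0.0126] [53.8 50.3 53.7 50.7] -48.75
[  41.01782948  -49.41464372 -138.50747305]
tin 4 0.015 423.5 -255.0 61.6 [ 423.7 -254.8] [60.  61.3]
tin 4 0.021 422.0 -254.9 60.4 [ 422.1 -254.8] [58.8 60.1]
tin 5 0.015 423.3 -254.6 65.2 [ 423.1 -254.8] [60.3 65.2]
tin 5 0.021 422.4 -250.8 63.9 [ 422.3 -251.1] [59.2 64. ]
tin 0 0.015 423.1 -254.7 63.3 [ 423.1 -255. ] [59.8 63.1]
tin 0 0.021 421.9 -252.0 62.4 [ 421.9 -252.3] [58.9 62.2]
tin 1 0.015 423.4 -254.5 60.2 [ 423.4 -254.5] [59.7 59.9]
tin 1 0.021 422.8 -254.9 59.2 [ 422.9 -254.9] [58.7 58.9]
spool 4 [469. 230.] 17.3 [ 0.4592 -0.1098  0.047 ] [0.    0.016 0.   ]
spool 4 [473.8 238.8] 18.7 [ 0.468  -0.1042  0.047 ] [0.     0.0174 0.    ]
spool 4 [452.8 219. ] 14.8 [ 0.4484 -0.1262  0.047 ] [0.     0.0135 0.    ]
spool 5 [262.5 186.2] 13.9 [ 0.4523 -0.1007  0.047 ] [0.     0.0132 0.    ]
spool 5 [256.2 195.8] 15.1 [ 0.4617 -0.1072  0.047 ] [0.     0.0144 0.    ]
spool 5 [258.5 191.2] 19.6 [ 0.4573 -0.1048  0.047 ] [0.     0.0187 0.    ]
```

```bash
python3 - <<'E'
from h import *
x,y=.4225,-.2548
robot.move_pose([x,y,.16],[180,0,90])
print(robot.line_to([x,y,.067],vel=.06,guard=5), robot.observe()["tool_pos"])
E
```

```text
False [ 0.42268308 -0.25499278  0.0673659 ]
```

```bash
cat >> h.py <<'E'
def st(*k):
    o=robot.observe(); print(round(o["time"],1),np.round(o["tool_pos"],4),round(o["tcp_rot"][2],1),"w",round(o["gripper_width"],4),"gf",round(o["gripper_force"],1),"ft",np.round(o["ft_force"],1))
E
python3 - <<'E'
from h import *
x,y=.4225,-.2548; z=.073
robot.line_to([x,y,z])
robot.set_gripper(.055); st()
robot.set_gripper(.085)
robot.line_to([x,y,z],vel=.05,rotation=[180,0,135]);robot.line_to([x,y,z],vel=.05,rotation=[180,0,180]); st()
robot.set_gripper(.055); st()
robot.line_to([x,y,.16]); st()
bx,by=.610,-.197
robot.move_pose([bx,by,.19],[180,0,169.6]); robot.pause(.3); st()
im=robot.grab_frame("wrist"); cv2.imwrite("pics/t.png",im)
E
```

```text
16.3 [ 0.4227 -0.255   0.0736] 90.0 w 0.0569 gf 63.7 ft [-1.8  1.2  7.1]
18.6 [ 0.4225 -0.2548  0.073 ] 179.9 w 0.0849 gf 0.0 ft [-0.3 -0.2 -0.4]
18.9 [ 0.4227 -0.255   0.0736] 180.0 w 0.0576 gf 64.3 ft [-1.8 -0.1  5.3]
19.7 [ 0.4222 -0.2545  0.159 ] 180.0 w 0.0578 gf 64.0 ft [-0.1  0.6 -1.3]
20.8 [ 0.6094 -0.1976  0.1902] 169.5 w 0.0577 gf 64.0 ft [ 0.1  0.4 -0.6]
```

View pics/t.png

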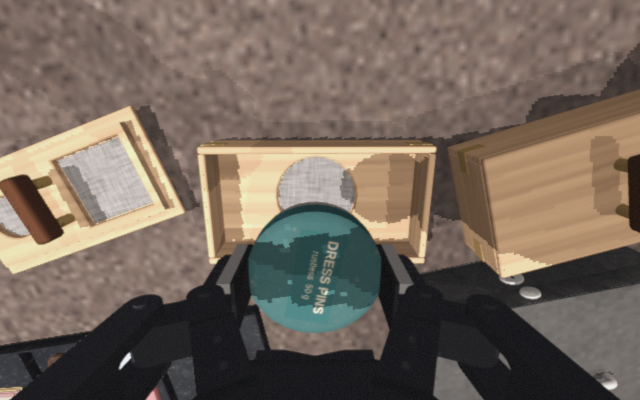

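The tin is held at (315,270), with the base pocket visible behind it at (316,187). Lowering it into the pocket.

```bash
python3 - <<'E'
from h import *
bx,by=.610,-.197
robot.line_to([bx,by,.10],vel=.1); robot.pause(.2)
print(robot.line_to([bx,by,.077],vel=.03,guard=5)); st()
E
```

```text
True
22.8 [ 0.6096 -0.1968  0.0767] 169.6 w 0.0579 gf 64.5 ft [-0.2 -0.1  4.6]
```

```bash
python3 - <<'E'
from h import *
bx,by=.610,-.197
robot.set_gripper(.085); robot.line_to([bx,by,.15]); st()
robot.move_pose([.50,-.27,.30],[180,0,180]); robot.pause(.3); 
C=cal("wrist"); im=robot.grab_frame("wrist"); cv2.imwrite("pics/w6.png",im); np.savez("w6.npz",K=C[0],R=C[1],t=C[2]); st()
hsv=cv2.cvtColor(im,cv2.COLOR_BGR2HSV); m=cv2.inRange(hsv,(78,60,25),(102,255,255))
for c in cv2.findContours(m,0,1)[0]:
    if cv2.contourArea(c)>400:
        W=ray(C,c[:,0],.024)[:,:2]*1e3;(x,y),r=cv2.minEnclosingCircle(W.astype(np.float32)); print(round(x,1),round(y,1),2*r, np.round(cv2.fitEllipse(W.astype(np.float32)),1) if 0 else "")
E
```

```text
23.9 [ 0.6098 -0.1969  0.1492] 169.6 w 0.0848 gf 0.0 ft [ 0.8  0.  -0.5]
25.0 [ 0.5002 -0.2696  0.2992] -180.0 w 0.085 gf 0.0 ft [ 0.  -0.1 -0.2]
683.1 -650.2 69.15711975097656 
604.9 -199.2 62.15530014038086
```

View pics/w6.png

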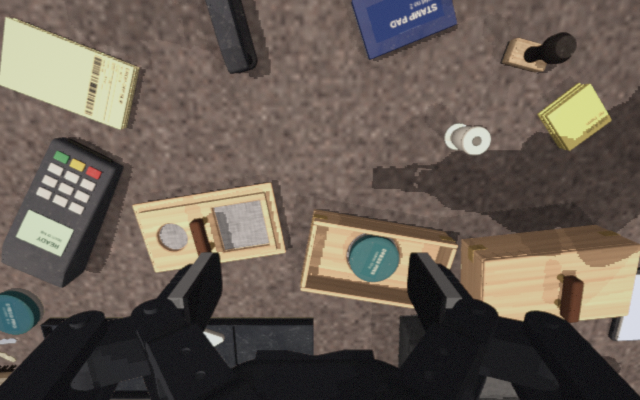

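The tin sits flat in the pocket at (374,258), with no grey floor showing round it. It made contact at bottom z of about 3 mm, as expected. Next is the tray.

```bash
python3 - <<'E'
from h import *
x,y=.5719,-.3939; yw=-170.56
robot.set_gripper(.05)
robot.move_pose([x,y,.16],[180,0,yw]); robot.pause(.2)
print(robot.line_to([x,y,.103],vel=.06,guard=6)); robot.pause(.2); st()
robot.set_gripper(.005); st()
robot.line_to([x,y,.20],vel=.1); st()
bx,by=.610,-.197
robot.move_pose([bx,by,.20],[180,0,169.6]); robot.pause(.4); st()
C=cal("wrist"); im=robot.grab_frame("wrist"); cv2.imwrite("pics/w7.png",im); np.savez("w7.npz",K=C[0],R=C[1],t=C[2])
E
```

```text
False
27.8 [ 0.5721 -0.3941  0.1034] -170.6 w 0.0499 gf 0.0 ft [-0.1  0.4  0.6]
28.2 [ 0.572  -0.3939  0.1032] -170.6 w 0.0109 gf 59.7 ft [0.  0.6 2.2]
29.3 [ 0.5716 -0.3936  0.1989] -170.6 w 0.0108 gf 59.0 ft [-1.1 -0.  -2.6]
30.5 [ 0.6099 -0.1976  0.1999] 169.6 w 0.0108 gf 58.9 ft [-0.2 -0.3 -4.2]
```

View pics/w7.png

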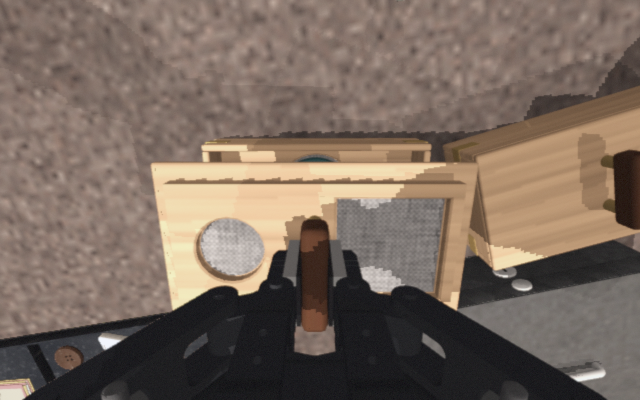

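The tray is held squarely and parallel to the base. Lowering with a guard.

```bash
python3 - <<'E'
from h import *
bx,by=.610,-.197
robot.line_to([bx,by,.15],vel=.08); robot.pause(.2); st()
print(robot.line_to([bx,by,.1325],vel=.03,guard=8)); st()
E
```

```text
31.6 [ 0.6103 -0.1972  0.1507] 169.6 w 0.0109 gf 58.9 ft [-0.7  0.8 -2.9]
True
32.1 [ 0.6097 -0.1968  0.1332] 169.6 w 0.0107 gf 60.1 ft [-1.3 -0.5  5.1]
```

```bash
python3 - <<'E'
from h import *
bx,by=.610,-.197
robot.set_gripper(.04); robot.line_to([bx,by,.20],vel=.2); st()
robot.move_pose([.47,-.17,.27],[180,0,180]); robot.pause(.3)
C=cal("wrist"); im=robot.grab_frame("wrist"); cv2.imwrite("pics/w8.png",im); np.savez("w8.npz",K=C[0],R=C[1],t=C[2]); st()
print(proj(C,[.461,-.108,.047]))
E
```

```text
33.0 [ 0.6103 -0.1972  0.2007] 169.6 w 0.0405 gf 0.0 ft [-0.9  0.3 -0.5]
34.0 [ 0.4702 -0.17    0.2694] -180.0 w 0.0399 gf 0.0 ft [-0.2 -0.4  0.6]
[[380.91087109 174.34295779]]
```

View pics/w8.png

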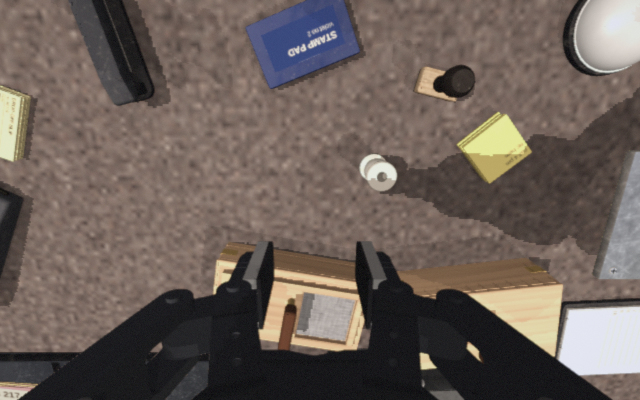

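The spool top is at (382,176) against a predicted (381,174), which agrees. The tray looks flush on the base. Next I grasp and place the spool.

```bash
python3 - <<'E'
from h import *
C,im=load(8); print(ray(C,(382,176),.047)); q=quad(im,[(500,113),(531,151),(489,184),(457,147)],3); print("note",q.round(1).tolist(),*rect(C,q,.018))
x,y=.462,-.1075; z=.085
robot.set_gripper(.085)
robot.move_pose([x,y,.15],[180,0,180]); robot.pause(.2)
print(robot.line_to([x,y,z],vel=.08,guard=6))
robot.set_gripper(.020); st(); robot.set_gripper(.06)
robot.line_to([x,y,z],vel=.05,rotation=[180,0,135]);robot.line_to([x,y,z],vel=.05,rotation=[180,0,90])
robot.set_gripper(.020); st()
robot.line_to([x,y,.20],vel=.15); st()
E
```

```text
[[ 0.46259023 -0.10688306  0.047     ]]
note [[501.4, 108.3], [532.2, 151.4], [489.5, 183.0], [457.8, 142.5]] [0.4393 0.0114] [56.6 50.2 56.6 50.3] -47.62
False
36.9 [ 0.4622 -0.1076  0.0854] -180.0 w 0.0274 gf 59.0 ft [-0.4 -0.2  3.2]
39.5 [ 0.4622 -0.1076  0.0852] 90.0 w 0.0277 gf 59.0 ft [-0.4  0.2  2.2]
40.5 [ 0.4616 -0.1073  0.1989] 90.0 w 0.028 gf 59.0 ft [ 0.6  0.5 -1.2]
```

```bash
cat >> h.py <<'E'
th=np.radians(-10.4)
def loc(v,u=0): return .610-np.sin(th)*v+np.cos(th)*u, -.197+np.cos(th)*v+np.sin(th)*u
E
python3 - <<'E'
from h import *
x,y=loc(-.044)
robot.move_pose([x,y,.20],[180,0,79.6]); robot.pause(.3)
robot.line_to([x,y,.148],vel=.08); robot.pause(.2); st()
print(robot.line_to([x,y,.131],vel=.025,guard=5)); st()
E
```

```text
42.5 [ 0.6024 -0.2405  0.1487] 79.6 w 0.028 gf 59.0 ft [ 0.3  1.1 -0.3]
True
43.1 [ 0.6019 -0.2402  0.1323] 79.6 w 0.0277 gf 59.2 ft [-0.9 -0.1  5.4]
```

```bash
python3 - <<'E'
from h import *
x,y=loc(-.044)
robot.set_gripper(.06); robot.line_to([x,y,.22],vel=.2); st()
x,y=.4405,.0125; z=.077
robot.set_gripper(.066)
robot.move_pose([x,y,.16],[180,0,131]); robot.pause(.2)
print(robot.line_to([x,y,z],vel=.08,guard=6))
robot.set_gripper(.045); st(); robot.set_gripper(.066)
robot.line_to([x,y,.16],vel=.15); robot.move_pose([x,y,.16],[180,0,41]); robot.set_gripper(.072); robot.pause(.2)
print(robot.line_to([x,y,z],vel=.08,guard=6))
robot.set_gripper(.045); st()
robot.line_to([x,y,.20],vel=.15); st()
im=robot.grab_frame("wrist"); cv2.imwrite("pics/w9.png",im)
E
```

```text
44.2 [ 0.602  -0.2403  0.2195] 79.6 w 0.06 gf 0.0 ft [-0.2  0.7 -1.5]
False
47.2 [0.4412 0.0123 0.078 ] 131.0 w 0.0482 gf 62.5 ft [-0.5  1.   6.5]
False
51.6 [0.4411 0.0123 0.0779] 41.0 w 0.0486 gf 62.4 ft [-0.6  0.   6.5]
52.6 [0.4401 0.0126 0.1989] 41.0 w 0.0481 gf 61.8 ft [-0.6  0.3 -0.9]
```

View pics/w9.png

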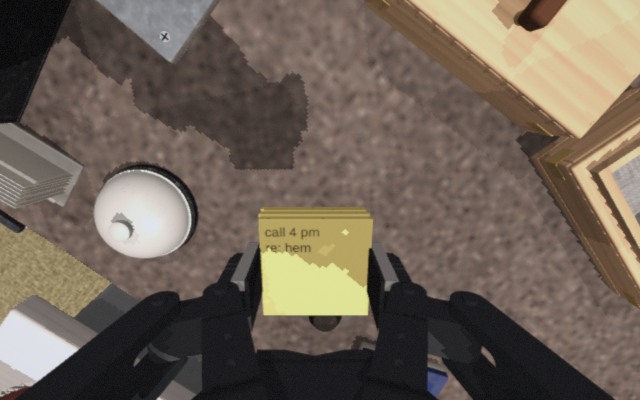

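The note block is held square between the pads. Placing it in the square pocket.

```bash
python3 - <<'E'
from h import *
x,y=loc(.039)
robot.move_pose([x,y,.20],[180,0,79.6]); robot.pause(.3)
robot.line_to([x,y,.14],vel=.08); robot.pause(.2); st()
print(robot.line_to([x,y,.1235],vel=.025,guard=5)); st()
E
```

```text
55.0 [ 0.6174 -0.1588  0.1407] 79.6 w 0.0486 gf 61.8 ft [0.5 0.2 0.2]
True
55.6 [ 0.6168 -0.1585  0.125 ] 79.6 w 0.0483 gf 62.4 ft [-0.8 -0.2  4.8]
```

```bash
python3 - <<'E'
from h import *
x,y=loc(.039)
robot.set_gripper(.07); robot.line_to([x,y,.22],vel=.2); st()
robot.move_pose([.62,-.12,.30],[180,0,0]); robot.pause(.3)
C=cal("wrist"); im=robot.grab_frame("wrist"); cv2.imwrite("pics/w10.png",im); np.savez("w10.npz",K=C[0],R=C[1],t=C[2]); st()
E
```

```text
56.5 [ 0.6168 -0.1585  0.2189] 79.6 w 0.0702 gf 0.0 ft [-0.2  0.4 -0.4]
58.2 [ 0.62   -0.1201  0.2999] 0.0 w 0.0698 gf 0.0 ft [-0.5 -0.2 -0.6]
```

View pics/w10.png

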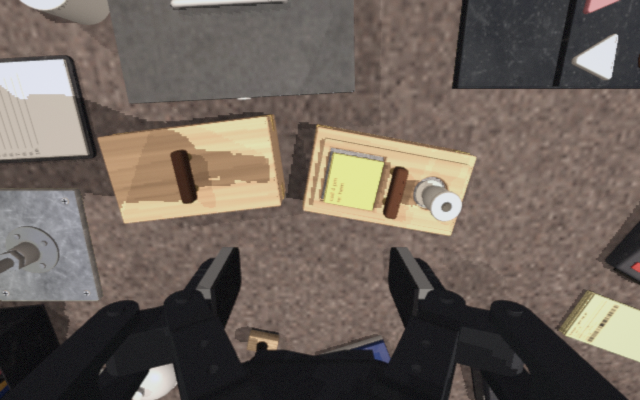

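The spool stands in its round pocket at (437,200), the note lies in the square pocket at (353,182), and the tray is flush. Measuring the hood and tray again, then picking up the hood.

```bash
python3 - <<'E'
from h import *
C,im=load(10)
q=quad(im,[(100,137),(273,115),(281,206),(124,222)],4); r=rect(C,q,.059); print("hood",*r)
print("tray",*rect(C,quad(im,[(317,124),(475,154),(453,235),(304,210)],4),.045))
if np.hypot(r[0][0]-.6253,r[0][1]-.0015)>.003: raise SystemExit
x,y=r[0]; yw=r[2]
robot.set_gripper(.05)
robot.move_pose([x,y,.19],[180,0,yw]); robot.pause(.2)
print(robot.line_to([x,y,.137],vel=.06,guard=6)); robot.pause(.2); st()
robot.set_gripper(.005); st()
robot.line_to([x,y,.275],vel=.12); st()
robot.move_pose([.610,-.197,.275],[180,0,-10.4]); robot.pause(.4); st()
E
```

```text
hood [0.6254 0.0013] [167.7  89.8 164.4  89.1] 6.85
tray [ 0.6097 -0.1974] [166.1  89.9 166.7  89.3] -10.43
False
60.6 [0.6256 0.0013 0.1374] 6.9 w 0.0502 gf 0.0 ft [-0.6 -0.5 -0.1]
61.1 [0.6255 0.0013 0.1373] 6.9 w 0.0106 gf 60.6 ft [-0.1 -0.6  2.5]
62.4 [0.6251 0.0014 0.2739] 6.8 w 0.0108 gf 59.8 ft [ 0.1  0.3 -4.2]
63.6 [ 0.6102 -0.1964  0.275 ] -10.3 w 0.0105 gf 59.7 ft [ 0.5 -0.2 -3.8]
```

```bash
python3 - <<'E'
from h import *
x,y=.610,-.197
robot.line_to([x,y,.215],vel=.08); robot.pause(.2); st()
g=robot.line_to([x,y,.1815],vel=.03,guard=6); print(g); st()
if robot.observe()["tool_pos"][2]<.185:
    robot.set_gripper(.05); robot.line_to([x,y,.26],vel=.15); st()
    robot.move_pose([.62,-.12,.30],[180,0,0]); robot.pause(.3)
    C=cal("wrist"); im=robot.grab_frame("wrist"); cv2.imwrite("pics/w11.png",im); np.savez("w11.npz",K=C[0],R=C[1],t=C[2])
E
```

```text
64.7 [ 0.6103 -0.1972  0.2157] -10.4 w 0.0108 gf 59.7 ft [ 0.5 -0.  -4. ]
True
65.7 [ 0.6098 -0.1969  0.1822] -10.4 w 0.0106 gf 61.1 ft [-0.1  0.3  6.6]
66.9 [ 0.6098 -0.1969  0.2591] -10.4 w 0.0501 gf 0.0 ft [-0.3  0.4 -0.4]
```

View pics/w11.png

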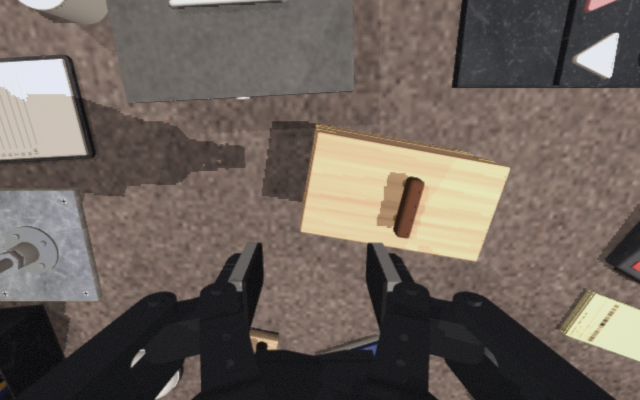

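The hood is fully down at TCP z 0.1822 (expected 0.182). Its roof, about (316,128)-(508,167)-(477,260)-(302,232), lies square on the stack. Handing in.

```bash
python3 - <<'E'
from h import *
C,im=load(11); print(*rect(C,quad(im,[(316,130),(508,167),(477,260),(302,232)],4),.104))
print(robot.job_done())
E
```

```text
[ 0.6096 -0.1977] [165.4  89.4 165.4  89.3] -10.47
the job is handed in; nothing more can be done
None
```

The sewing box is packed (tin, tray, spool, note block, then hood), each piece settling at its expected height and let go, and the job was handed in at about 68 s of the 125 s; no verdict came back.

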